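# Sweep the cooler's thumb nuts into the parts scoop

## Robot

A 6-joint arm with a two-finger parallel gripper is mounted at the origin on the work surface. World frame = base frame: x ahead of the robot, y to its left, z up, the work surface at z = 0. Lengths are in m, angles in rad, forces in N, time in s.
With the tool pointing down it reaches from about 0.4 to 0.825 m from the base axis. Payload 7 kg.
Tool frame: the origin (TCP) lies on the front face of the gripper's body, between the roots of the fingers; the fingertips stand 66 mm ahead of it and the grasp point (between the pads) lies 47 mm ahead of it; z points along the fingers, y is the line along which they close (so a half turn about z gives the same grasp; the last joint's range is limited). The gripper opens to 88 mm and grips with 3 to 60 N. Pads are 19 mm wide; open, the fingers measure 130 mm over their backs; the gripper's body (78 mm by 193 mm) begins 47 mm behind the grasp point.
Start: joints at [1.449, 0.359, 0.012, 0, -1.224, -0.288], TCP at [0.269, 0.619, 0.292] pointing down, gripper open.
Joint ranges: [-3.07, 3.07], [-1.43, 2.12], [-1.02, 1.25], [-3.03, 1.67], [-3.05, -0], [-3.03, 3.03]. Speed limits (rad/s): [2.39, 2.39, 3.01, 3.14, 3.14, 3.14].

## Interface

Orientations are given as [roll, pitch, yaw] about the fixed x, y, z axes, in that order (R = Rz(yaw) Ry(pitch) Rx(roll)).
In Python, from station import arm gives the robot as it stands. The module is installed in compiled form; this text tells all that it offers.
- The arm moves only by the tool move_arm, never from a script. Its argument "increments" is a list of rows, each an object of numbers: "jaw": the gripper command: -1 is shut, 1 is fully open, values between are in proportion; "dx", "dy", "dz": the shift along the tool's x, y, z in m; "twist": the turn about the tool's z in rad. A call has 1 to 12 rows; each row shifts and turns the commanded pose from where the row before left it, along the tool's axes as they then stand; what a row does not reach is not made up. A row lasts 1/12 s, in which the tool goes at most 41.7 mm and 7.16 degrees, less where a joint would pass 70% of its speed; a pose out of reach is approached as far as the arm can. A call is refused whole if a number of a shift passes 0.0417 or a number of a turn 0.125, either way. A call with a gripper value outside its range is refused whole. The fingers move at their own pace and stop on an object; "force" is the grip in N (left out, the last holds). Time passes only in rows, so rows that do not move let the fingers close. It gives the time, the measured TCP pose, the force, the opening and the grip force at its end, in the units of the state.
- arm.get_state(): the state, without advancing time (a new reading comes with each control period).
- arm.grab_frame(name): name is "side" or "top" or "wrist"; returns the picture (400x640x3 uint8, blue, green, red); there is no depth.
- arm.camera_info(name): a dict with "K" (3x3 intrinsics, pixels), "k1" (the pictures are not rectified: a ray, as slopes to the right and down, at radius r is drawn at 1 + k1 r^2 times it, then the intrinsics apply), "extrinsics" (4x4, takes a point from camera to world coordinates). Camera axes: x right, y down, z forward; pixel columns grow to the right and rows downward; lengths in m; the calibration is good to about 2 mm. A picture is of the moment at which its call begins: read the wrist's pose just before it. camera_info takes no time and is no camera call; for the wrist camera it gives the pose at the moment of the call.
- arm.job_done(): hands the job in; it is judged then, once.
Trained networks look in the newest picture that a camera, given by its name, has taken for a name from the list of things; names that differ only in an ending like _2 or _b are one class to them, and where a whole thing is asked for, a point or a joint stands for the part that bears it (a point fixed in the world has none). Each returns a list of dicts, best first, with "score" (0 to 1); they miss things now and then, are a little off and sometimes report something else, mostly with a low value. They report only what shows in the picture. A call takes as long as a camera call.
- arm.find_in(camera, name): "position" ([x, y, z] in m, in world coordinates, good to about 4 mm: the middle of the surface that is visible of it).
- arm.silhouettes(camera, name): "pixels" (400x640 bool, what is visible of it).
- arm.pinpoint(camera, name): "position" ([x, y, z] in m, in world coordinates, good to about 4 mm: a listed point, or the origin of a listed thing).
The state is a dict: "t": time; "q": joint angles; "qd": joint speeds; "joint_efforts": joint torques, N m; "eef_pos": TCP position; "ee_rot": TCP orientation; "force": force on the tool from outside, world axes, zero at the start; "moment": the same for the moment, N m; "width": finger opening in m; "gripper_force": force on a finger pad.
Only numpy, scipy, OpenCV 4.12 (cv2) and the standard library are available. Lean on these libraries where they do the work, as an engineer would, in place of code of your own. Each camera call takes 0.05 s, during which the arm holds its last target. There are 200 camera calls.

## Task

Clear the loose hardware off the test bench: with your fingers, sweep the four brass thumb nuts across the bench top, up the ramped open front of the steel parts scoop, until all four lie on its flat floor, well behind the ramp. Only push them along, do not pick any of them up, and leave the scoop and everything else on the bench where it is.

Things in the scene. Friction and masses are not known exactly. Their poses are not given: they have to be found in the camera images.
- scoop: loose 0.6 kg steel parts scoop lying flat like a dustpan: pan 150 mm deep (x) and 200 mm wide (y), a tube handle sticks out 115 mm behind its closed rear. Origin: centre of the pan on the bench, z up; x points into the scoop, from the open front (x = -75 mm) to the rear wall (x = +75 mm, 30 mm high). Side walls 2.5 mm thick at y = -100 and +100 mm. It slides if shoved with a few newtons
- scoop_lip (a point): middle of the front edge of the scoop, on the bench at its x = -75 mm. The front is open over the full width and starts flush with the bench; from here a ramp climbs 3 mm in 30 mm. The side walls begin 12 mm behind this edge and rise to 24 mm and more. Axes as scoop
- scoop_floor (a point): centre of the flat floor behind the ramp, on its top, at the scoop's x = +14 mm and 3 mm above the bench. The flat floor runs from the ramp's top edge (x = -45 mm) to the rear wall and between the side walls. Axes as scoop
- nut0: one of four identical round brass thumb nuts, about 50 g, loose on the bench, standing on its wide knurled head: head 24 mm in diameter and 11 mm tall, on it a 16 mm collar, 17 mm tall in all. Origin: centre of its underside, on the bench, z up; round, so its yaw means nothing. It slides upright when pushed low on the head, and does not roll unless tipped over
- nut1: one of four identical round brass thumb nuts, about 50 g, loose on the bench, standing on its wide knurled head: head 24 mm in diameter and 11 mm tall, on it a 16 mm collar, 17 mm tall in all. Origin: centre of its underside, on the bench, z up; round, so its yaw means nothing. It slides upright when pushed low on the head, and does not roll unless tipped over
- nut2: one of four identical round brass thumb nuts, about 50 g, loose on the bench, standing on its wide knurled head: head 24 mm in diameter and 11 mm tall, on it a 16 mm collar, 17 mm tall in all. Origin: centre of its underside, on the bench, z up; round, so its yaw means nothing. It slides upright when pushed low on the head, and does not roll unless tipped over
- nut3: one of four identical round brass thumb nuts, about 50 g, loose on the bench, standing on its wide knurled head: head 24 mm in diameter and 11 mm tall, on it a 16 mm collar, 17 mm tall in all. Origin: centre of its underside, on the bench, z up; round, so its yaw means nothing. It slides upright when pushed low on the head, and does not roll unless tipped over
- heatsink: small bare-aluminium chipset heatsink with upright fins, 34 x 34 mm, 28 mm tall, standing on the bench among the nuts. Origin: centre of its underside, z up. A bystander: leave it alone
- jar: round white plastic jar of thermal paste with a black ribbed screw cap, 34 mm in diameter, 41 mm tall, standing near the nuts. Origin: centre of its underside, z up. A bystander: leave it alone
- ram: memory module in a grey heat spreader, lying flat, 133 mm (x) by 33 mm (y), 8 mm thick. Origin: centre of its underside. A bystander: leave it alone
- cpu: processor with a bright metal lid in a clear plastic tray, 54 x 52 mm, 9 mm tall. Origin: centre of its underside. A bystander: leave it alone
- ssd: flat dark metal 2.5-inch drive with a paper label, 100 mm (x) by 70 mm (y), 7 mm thick. Origin: centre of its underside. A bystander: leave it alone
- fan: case fan lying flat, black frame and orange blades, 120 x 120 mm, 25 mm tall. Origin: centre of its underside. A bystander: leave it alone
- screwdriver: screwdriver with a black handle lying on the bench, 190 mm long along its x. Origin: on the bench side of its middle. A bystander: leave it alone
- meter: orange handheld multimeter lying on its back, 185 mm (x) by 90 mm (y), about 51 mm tall with its dial. Origin: centre of its underside. A bystander: leave it alone

How it is judged:
At the end, for the whole second after the job is handed in: All four nuts are at rest inside the scoop, each with its centre at least 3 mm behind the top edge of the ramp, between the side walls and in front of the rear wall, not more than 20 mm above the scoop's underside; the scoop lies flat within 30 mm of where it started (x of nut0 in the frame of scoop between -0.042 and 0.075 m and y of nut0 in the frame of scoop between -0.0995 and 0.0995 m and z of each of nut0, nut1, nut2, nut3 in the frame of scoop below 0.02 m and linear speed of each of nut0, nut1, nut2, nut3 below 0.02 m/s and x of nut1 in the frame of scoop between -0.042 and 0.075 m and y of nut1 in the frame of scoop between -0.0995 and 0.0995 m and x of nut2 in the frame of scoop between -0.042 and 0.075 m and y of nut2 in the frame of scoop between -0.0995 and 0.0995 m and x of nut3 in the frame of scoop between -0.042 and 0.075 m and y of nut3 in the frame of scoop between -0.0995 and 0.0995 m and distance of scoop from where it was at the start of the episode below 0.03 m and angle between scoop's own z axis and vertical below 0.1 rad); the robot touches nothing.
It fails at once if a nut is picked up: its underside is more than 22 mm above the bench (height (world z) of any of nut0, nut1, nut2, nut3 above 0.022 m).
It fails at once if the scoop is shoved more than 30 mm from where it lay, or lifted by more than 15 mm (distance of scoop from where it was at the start of the episode above 0.03 m or height (world z) of scoop above 0.015 m).
It fails at once if one of the other things on the bench is moved by more than 20 mm, or the jar or the heatsink is tipped over (distance of any of heatsink, jar, ram, cpu, ssd, fan, screwdriver, meter from where it was at the start of the episode above 0.02 m or angle between any of jar, heatsink's own z axis and vertical above 0.5 rad).
It also fails if it takes over 72 s, if anything falls off the work surface, if the arm or the gripper's body presses on something with over 40 N, if the wrist force passes 120 N, or if a joint passes its speed limit or range.

## Working session

There is one attempt and no reset: what is moved stays moved. The work goes in short steps, Python scripts to look and compute and a tool call to move; the robot and the scene stay as the last step left them, time stands still between calls to the robot, and variables do not carry over. Pictures are saved under pics/ and viewed, at most 10 in all, crops included, and the job is handed in when it is done.

Besides the shell and the picture viewer there is one more tool, called after "Request:" as name(argument=value, ...), one argument or row to a line, values as JSON. move_arm: Moves the arm, as the interface text tells. Its arguments: {"type":"object","properties":{"increments":{"type":"array"},"force":{"type":"number"}},"required":["increments"]}

```bash
mkdir -p pics
python3 - <<'E'
from station import arm
import cv2,numpy as np
s=arm.get_state();print(s['t'],s['eef_pos'],s['ee_rot'],s['width'])
for c in('top','side'):
    cv2.imwrite(f'pics/{c}0.png',arm.grab_frame(c))
for n in['scoop','scoop_lip','scoop_floor','nut0','heatsink','jar','ram','cpu','ssd','fan','screwdriver','meter']:
    print(n,[(np.round(d['position'],3).tolist(),round(d['score'],2)) for d in arm.pinpoint('top',n)][:6])
E
```

```text
0.0 [0.26880442 0.61876038 0.29122333] [ 3.13995199e+00 -1.30849823e-04 -4.09990997e-01] 0.0875228657753176
scoop [([0.549, -0.254, -0.0], 0.96)]
scoop_lip [([0.576, -0.179, 0.001], 0.72), ([0.492, -0.008, -0.005], 0.15)]
scoop_floor [([0.556, -0.267, 0.004], 0.68)]
nut0 [([0.492, -0.007, -0.003], 0.48), ([0.656, -0.008, -0.001], 0.47), ([0.662, 0.184, -0.003], 0.4), ([0.479, 0.164, 0.0], 0.37)]
heatsink [([0.571, 0.288, -0.002], 0.65)]
jar [([0.566, 0.148, -0.0], 0.39)]
ram [([0.728, 0.261, -0.004], 0.59)]
cpu []
ssd [([0.515, 0.418, -0.001], 0.81)]
fan [([0.788, -0.166, -0.001], 0.72)]
screwdriver [([0.373, 0.304, -0.001], 0.53), ([0.664, 0.183, -0.001], 0.41)]
meter [([0.422, -0.491, -0.004], 0.89)]
```

View pics/top0.png

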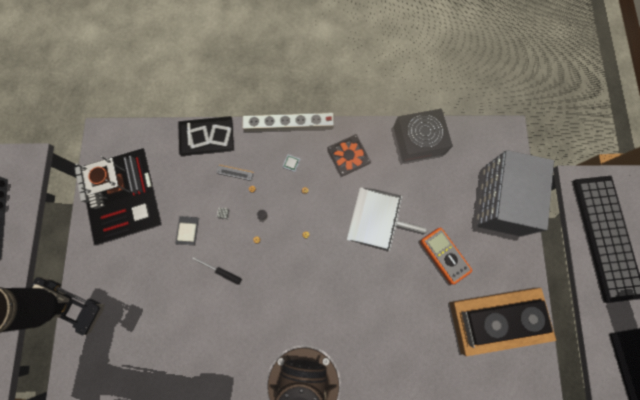

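The top view shows four nuts at pixels (252,188), (305,190), (257,240) and (306,235). The jar is at (262,215), and the scoop's open front runs from about (362,188) to (348,241). Next I'll measure the scoop yaw and the outline of the RAM module, which sits close to one nut.

```bash
cat > h.py <<'E'
from station import arm
import cv2,numpy as np
def toworld(cam,px,z,info=None):
    i=info or arm.camera_info(cam);K=np.array(i['K']);T=np.array(i['extrinsics']);k=i['k1']
    px=np.atleast_2d(np.asarray(px,float))
    d=cv2.undistortPoints(px.reshape(-1,1,2),K,np.array([k,0,0,0,0.])).reshape(-1,2)
    r=np.c_[d,np.ones(len(d))]@T[:3,:3].T
    return T[:3,3]+r*((z-T[2,3])/r[:,2:])
def rect(cam,name,z,info=None):
    l=arm.silhouettes(cam,name)
    if not l:return None
    m=l[0]['pixels'].astype(np.uint8)
    c=max(cv2.findContours(m,cv2.RETR_EXTERNAL,cv2.CHAIN_APPROX_NONE)[0],key=len).reshape(-1,2)
    w=toworld(cam,c,z,info)[:,:2]
    return w
E
python3 - <<'E'
from h import *
arm.grab_frame('top')
for n,z in(('ram',.008),('heatsink',.02),('scoop',.01)):
    w=rect('top',n,z)
    if w is None: print(n,None);continue
    print(n,np.round(cv2.boxPoints(cv2.minAreaRect(w.astype(np.float32))),3).tolist())
c=toworld('top',[(363,188),(348.5,240)],0);d=c[1]-c[0];print(c.round(3),np.arctan2(d[1],d[0]))
E
```

```text
ram [[0.6930000185966492, 0.19699999690055847], [0.7279999852180481, 0.1889999955892563], [0.7580000162124634, 0.3190000057220459], [0.7229999899864197, 0.3269999921321869]]
heatsink [[0.5479999780654907, 0.27399998903274536], [0.5839999914169312, 0.2669999897480011], [0.5899999737739563, 0.3059999942779541], [0.5550000071525574, 0.31299999356269836]]
scoop [[0.4059999883174896, -0.4090000092983246], [0.6069999933242798, -0.460999995470047], [0.6740000247955322, -0.20100000500679016], [0.4729999899864197, -0.15000000596046448]]
[[ 0.665 -0.216  0.   ]
 [ 0.474 -0.159  0.   ]] 2.848901578007262
```

Request:
move_arm(
  increments=[
    {"dx": 0.04,"dy": 0.01,"twist": 0.12,"jaw": -0.64},
    {"dx": 0.03,"dy": 0.028,"twist": 0.12},
    {"dx": 0.03,"dy": 0.028,"twist": 0.12},
    {"dx": 0.03,"dy": 0.028,"twist": 0.12},
    {"dx": 0.03,"dy": 0.028,"twist": 0.12},
    {"dx": 0.035,"dy": 0.02,"twist": 0.12},
    {"dx": 0.035,"dy": 0.01,"twist": 0.12},
    {"dx": 0.04,"dy": 0,"twist": 0.12},
    {"dx": 0.04,"dy": -0.01,"twist": 0.12},
    {"dx": 0.04,"dy": -0.01,"twist": 0.12},
    {"dx": 0.04,"dy": -0.01,"twist": 0.12},
    {"dx": 0.04,"dy": -0.01,"twist": 0.12},
  ],
)

```text
$.increments[0]: bad value
```

```bash
cat >> h.py <<'E'
def plan(goal,yaw,n,p=None,y0=None):
    """rows (dx,dy,dz,twist) for a straight world move in n rows"""
    s=arm.get_state();p=np.array(s['eef_pos']) if p is None else np.array(p)
    y=s['ee_rot'][2] if y0 is None else y0
    dp=(np.array(goal)-p)/n; dy=(yaw-y)/n
    for i in range(n):
        c,s_=np.cos(y),np.sin(y)
        print(round(dp[0]*c+dp[1]*s_,4),round(dp[0]*s_-dp[1]*c,4),round(-dp[2],4),round(-dy,4)); y+=dy
E
python3 -c "
from h import *
plan([.668,.035,.25],-1.84,20)"
```

```text
0.0299 0.0188 0.0021 0.0715
0.0312 0.0166 0.0021 0.0715
0.0323 0.0144 0.0021 0.0715
0.0333 0.012 0.0021 0.0715
0.034 0.0096 0.0021 0.0715
0.0346 0.0072 0.0021 0.0715
0.0351 0.0047 0.0021 0.0715
0.0353 0.0022 0.0021 0.0715
0.0354 -0.0004 0.0021 0.0715
0.0352 -0.0029 0.0021 0.0715
0.035 -0.0054 0.0021 0.0715
0.0345 -0.0079 0.0021 0.0715
0.0338 -0.0103 0.0021 0.0715
0.033 -0.0127 0.0021 0.0715
0.032 -0.015 0.0021 0.0715
0.0309 -0.0173 0.0021 0.0715
0.0295 -0.0195 0.0021 0.0715
0.0281 -0.0215 0.0021 0.0715
0.0265 -0.0235 0.0021 0.0715
0.0247 -0.0253 0.0021 0.0715
```

Request:
move_arm(
  increments=[
    {"jaw": -0.66,"dx": 0,"dy": 0,"dz": 0,"twist": 0.07},
  ],
)

```text
t: 0.98
eef_pos: [0.269, 0.6191, 0.2922]
ee_rot: [-3.142, 0.0, -0.479]
force: [0.3, -0.3, -0.1]
width: 0.0849
gripper_force: 0.0
```

Request:
move_arm(
  increments=[
    {"jaw": -0.66,"dx": 0.03,"dy": 0.018,"dz": 0.002,"twist": 0.075},
    {"jaw": -0.66,"dx": 0.031,"dy": 0.016,"dz": 0.002,"twist": 0.075},
    {"jaw": -0.66,"dx": 0.032,"dy": 0.014,"dz": 0.002,"twist": 0.075},
    {"jaw": -0.66,"dx": 0.033,"dy": 0.011,"dz": 0.002,"twist": 0.075},
    {"jaw": -0.66,"dx": 0.034,"dy": 0.009,"dz": 0.002,"twist": 0.07},
    {"jaw": -0.66,"dx": 0.0345,"dy": 0.007,"dz": 0.002,"twist": 0.07},
    {"jaw": -0.66,"dx": 0.035,"dy": 0.0045,"dz": 0.002,"twist": 0.07},
    {"jaw": -0.66,"dx": 0.035,"dy": 0.002,"dz": 0.002,"twist": 0.07},
    {"jaw": -0.66,"dx": 0.035,"dy": -0.0005,"dz": 0.002,"twist": 0.07},
    {"jaw": -0.66,"dx": 0.035,"dy": -0.003,"dz": 0.002,"twist": 0.07},
    {"jaw": -0.66,"dx": 0.035,"dy": -0.0055,"dz": 0.002,"twist": 0.07},
    {"jaw": -0.66,"dx": 0.0345,"dy": -0.008,"dz": 0.002,"twist": 0.07},
  ],
)

```text
t: 1.98
eef_pos: [0.4828, 0.2543, 0.2684]
ee_rot: [-3.141, 0.0, -1.343]
force: [-0.3, 0.3, 0.3]
width: 0.0156
gripper_force: 0.0
```

Request:
move_arm(
  increments=[
    {"jaw": -0.66,"dx": 0.034,"dy": -0.01,"dz": 0.002,"twist": 0.07},
    {"jaw": -0.66,"dx": 0.033,"dy": -0.013,"dz": 0.002,"twist": 0.07},
    {"jaw": -0.66,"dx": 0.032,"dy": -0.015,"dz": 0.002,"twist": 0.07},
    {"jaw": -0.66,"dx": 0.031,"dy": -0.017,"dz": 0.002,"twist": 0.07},
    {"jaw": -0.66,"dx": 0.0295,"dy": -0.0195,"dz": 0.002,"twist": 0.07},
    {"jaw": -0.66,"dx": 0.028,"dy": -0.0215,"dz": 0.002,"twist": 0.07},
    {"jaw": -0.66,"dx": 0.0265,"dy": -0.0235,"dz": 0.002,"twist": 0.07},
    {"jaw": -0.66,"dx": 0.0245,"dy": -0.025,"dz": 0.002,"twist": 0.07},
    {"jaw": -0.66,"dx": 0,"dy": 0,"dz": 0,"twist": 0},
    {"jaw": -0.66,"dx": 0,"dy": 0,"dz": 0,"twist": 0},
  ],
)

```text
t: 2.82
eef_pos: [0.6259, 0.0102, 0.2514]
ee_rot: [3.141, -0.001, -1.903]
force: [-0.8, 0.9, -0.7]
width: 0.0148
gripper_force: 0.0
```

Run:
```python
from h import *
s=arm.get_state();print(s['t'],s['eef_pos'],s['ee_rot'],s['q'],s['width'])
cv2.imwrite('pics/w1.png',arm.grab_frame('wrist'))
i=arm.camera_info('wrist');print(np.round(i['extrinsics'],3))
for n in['nut0','scoop_lip','scoop','jar']:
    print(n,[(np.round(d['position'],3).tolist(),round(d['score'],2)) for d in arm.pinpoint('wrist',n)][:6])
```

```text
2.8167 [0.625861   0.01015905 0.2514221 ] [ 3.14077570e+00 -6.54459824e-04 -1.90306868e+00] [ 3.27666348e-01  3.07362750e-01 -1.58741010e-01  1.81200405e-05
 -1.10573921e+00 -6.59947107e-01] 0.01477213464315403
[[-0.946  0.313  0.084  0.603]
 [ 0.324  0.913  0.249 -0.056]
 [ 0.001  0.263 -0.965  0.345]
 [ 0.     0.     0.     1.   ]]
nut0 [([0.658, -0.004, 0.002], 0.94), ([0.496, -0.004, 0.003], 0.81)]
scoop_lip []
scoop []
jar []
```

View pics/w1.png

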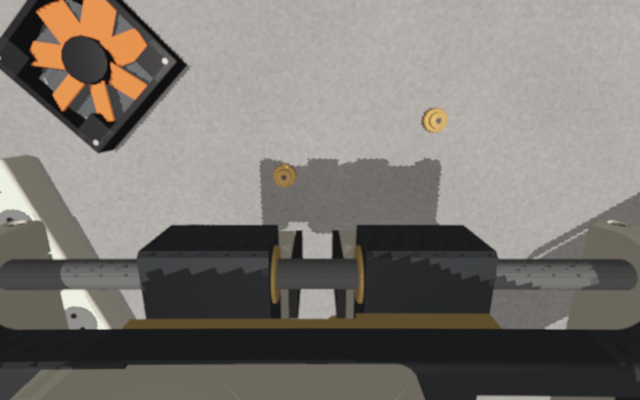

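The wrist view shows one nut at (284,177), just ahead of the fingers, and another at (434,120). The fan is at upper left.

```bash
python3 -c "
from h import *
plan([.667,.032,.073],-1.84,7)"
```

```text
-0.0045 -0.0048 0.0256 -0.0083
-0.0045 -0.0048 0.0256 -0.0083
-0.0044 -0.0049 0.0256 -0.0083
-0.0044 -0.0049 0.0256 -0.0083
-0.0043 -0.0049 0.0256 -0.0083
-0.0043 -0.005 0.0256 -0.0083
-0.0042 -0.005 0.0256 -0.0083
```

Request:
move_arm(
  increments=[
    {"jaw": -0.66,"dx": -0.0105,"dy": -0.0115,"dz": 0.02,"twist": -0.02},
    {"jaw": -0.66,"dx": -0.0105,"dy": -0.0115,"dz": 0.02,"twist": -0.02},
    {"jaw": -0.66,"dx": -0.01,"dy": -0.0115,"dz": 0.025,"twist": -0.02},
    {"jaw": -0.66,"dx": 0,"dy": 0,"dz": 0.035,"twist": 0},
    {"jaw": -0.66,"dx": 0,"dy": 0,"dz": 0.035,"twist": 0},
    {"jaw": -0.66,"dx": 0,"dy": 0,"dz": 0.03,"twist": 0},
    {"jaw": -0.66,"dx": 0,"dy": 0,"dz": 0.014,"twist": 0},
    {"jaw": -0.66,"dx": 0,"dy": 0,"dz": 0,"twist": 0},
    {"jaw": -0.66,"dx": 0,"dy": 0,"dz": 0,"twist": 0},
  ],
)

```text
t: 3.82
eef_pos: [0.6675, 0.0319, 0.073]
ee_rot: [3.141, -0.001, -1.838]
force: [0.0, -0.3, 0.6]
width: 0.0147
gripper_force: 0.0
```

Run:
```python
from h import *
s=arm.get_state();print(s['eef_pos'],s['ee_rot'],s['force'])
arm.grab_frame('wrist');i=arm.camera_info('wrist')
cv2.imwrite('pics/w2.png',arm.grab_frame('wrist'))
for n in['nut0','scoop_lip','scoop']:
    print(n,[(np.round(d['position'],3).tolist(),round(d['score'],2)) for d in arm.pinpoint('wrist',n)][:6])
```

```text
[0.66748544 0.03190143 0.0729905 ] [ 3.14074771e+00 -8.88798689e-04 -1.83809396e+00] [ 0.00650637 -0.29209498  0.62605453]
nut0 [([0.658, -0.004, 0.002], 0.58)]
scoop_lip []
scoop []
```

View pics/w2.png

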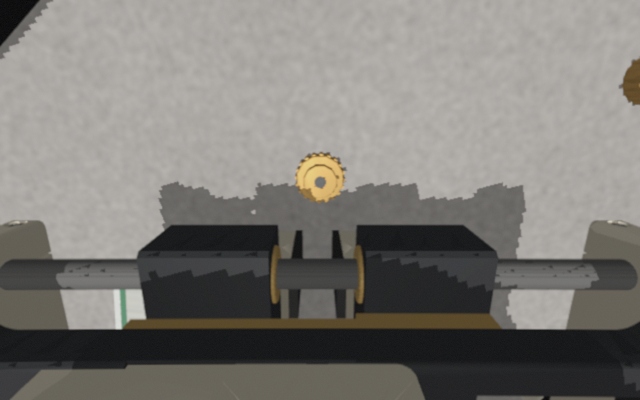

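The nut is at (320,178), centred ahead of the finger gap at about column 317. Starting the push.

Request:
move_arm(
  increments=[
    {"jaw": -0.66,"dx": 0.008,"dy": 0,"dz": 0,"twist": 0},
    {"jaw": -0.66,"dx": 0.008,"dy": 0,"dz": 0,"twist": 0},
    {"jaw": -0.66,"dx": 0.01,"dy": 0,"dz": 0,"twist": 0},
    {"jaw": -0.66,"dx": 0.014,"dy": 0,"dz": 0,"twist": 0},
    {"jaw": -0.66,"dx": 0.018,"dy": 0,"dz": 0,"twist": 0},
    {"jaw": -0.66,"dx": 0.018,"dy": 0,"dz": 0,"twist": 0},
    {"jaw": -0.66,"dx": 0.018,"dy": 0,"dz": 0,"twist": 0},
    {"jaw": -0.66,"dx": 0.018,"dy": 0,"dz": 0,"twist": 0},
    {"jaw": -0.66,"dx": 0.018,"dy": 0,"dz": 0,"twist": 0},
    {"jaw": -0.66,"dx": 0.018,"dy": 0,"dz": 0,"twist": 0},
    {"jaw": -0.66,"dx": 0.014,"dy": 0,"dz": 0,"twist": 0},
    {"jaw": -0.66,"dx": 0.01,"dy": 0,"dz": 0,"twist": 0},
  ],
)

```text
t: 5.07
eef_pos: [0.6209, -0.1371, 0.0732]
ee_rot: [3.141, -0.0, -1.842]
force: [-0.3, 0.9, 1.5]
width: 0.0147
gripper_force: 0.4
```

Run:
```python
from h import *
s=arm.get_state();print(s['t'],s['eef_pos'],s['ee_rot'],s['force'])
cv2.imwrite('pics/w3.png',arm.grab_frame('wrist'))
for n in['nut0','scoop_lip','scoop','scoop_floor']:
    print(n,[(np.round(d['position'],3).tolist(),round(d['score'],2)) for d in arm.pinpoint('wrist',n)][:6])
```

```text
5.0667 [ 0.6209198  -0.13714708  0.07320194] [ 3.14128987e+00 -7.59824004e-05 -1.84157138e+00] [-0.33141792  0.90689028  1.52198891]
nut0 [([0.615, -0.153, 0.006], 0.62)]
scoop_lip [([0.578, -0.18, -0.004], 0.87)]
scoop []
scoop_floor []
```

View pics/w3.png

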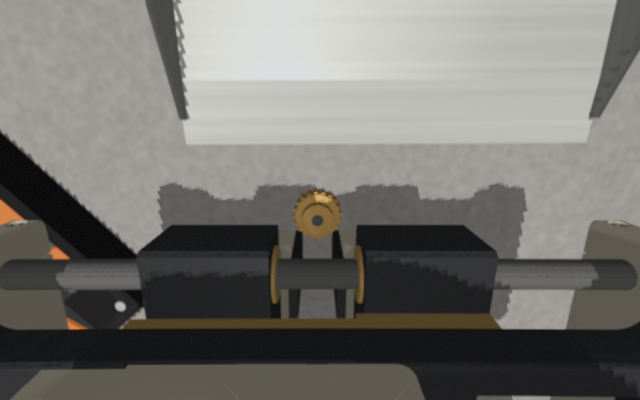

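The scoop's front edge is level in the picture, from (185,143) to (588,143), so the yaw matches. The nut is cradled at (318,213), heading for the lane at y = +35 mm.

Request:
move_arm(
  increments=[
    {"jaw": -0.66,"dx": 0.01,"dy": 0,"dz": 0,"twist": 0},
    {"jaw": -0.66,"dx": 0.013,"dy": 0,"dz": 0,"twist": 0},
    {"jaw": -0.66,"dx": 0.014,"dy": 0,"dz": 0,"twist": 0},
    {"jaw": -0.66,"dx": 0.014,"dy": 0,"dz": 0,"twist": 0},
    {"jaw": -0.66,"dx": 0.014,"dy": 0,"dz": 0,"twist": 0},
    {"jaw": -0.66,"dx": 0.014,"dy": 0,"dz": 0,"twist": 0},
    {"jaw": -0.66,"dx": 0.014,"dy": 0,"dz": 0,"twist": 0},
    {"jaw": -0.66,"dx": 0.014,"dy": 0,"dz": 0,"twist": 0},
    {"jaw": -0.66,"dx": 0.012,"dy": 0,"dz": 0,"twist": 0},
    {"jaw": -0.66,"dx": 0.01,"dy": 0,"dz": 0,"twist": 0},
    {"jaw": -0.66,"dx": 0.007,"dy": 0,"dz": 0,"twist": 0},
    {"jaw": -0.66,"dx": 0.004,"dy": 0,"dz": 0,"twist": 0},
  ],
)

```text
t: 6.32
eef_pos: [0.5844, -0.2708, 0.0731]
ee_rot: [3.142, -0.0, -1.841]
force: [-0.1, 0.6, 0.3]
width: 0.0151
gripper_force: 0.3
```

```bash
cat >> h.py <<'E'
C=np.array([.556,-.252]);SY=-1.842
X=np.array([np.cos(SY),np.sin(SY)]);Y=np.array([-X[1],X[0]])
def sc(p): d=np.array(p)[:2]-C; return (d@X).round(3),(d@Y).round(3)
def wo(sx,sy): return C+sx*X+sy*Y
def look(cam,names):
    s=arm.get_state();print(s['t'],np.round(s['eef_pos'],3),s['ee_rot'][2].round(3),'tool in scoop',sc(s['eef_pos']))
    f=arm.grab_frame(cam)
    for n in names:
        for d in arm.pinpoint(cam,n)[:4]: print(n,np.round(d['position'],3),round(d['score'],2),'scoop',sc(d['position']))
    return f
E
python3 - <<'E'
from h import *
look('wrist',['nut0','scoop_lip']);look('top',['nut0','scoop_lip','scoop'])
c=wo(.0,.035);n=np.array([.496,-.005]);g=wo(-.06,-.05);u=(g-n)/np.linalg.norm(g-n);print('C dir',np.arctan2(u[1],u[0]),'start',n-.038*u, 'dist',np.linalg.norm(g-n))
E
```

```text
6.3167 [ 0.584 -0.271  0.073] -1.841 tool in scoop (np.float64(0.01), np.float64(0.032))
nut0 [ 0.58  -0.288  0.007] 0.84 scoop (np.float64(0.028), np.float64(0.033))
6.4667 [ 0.585 -0.27   0.073] -1.84 tool in scoop (np.float64(0.009), np.float64(0.032))
nut0 [0.512 0.415 0.001] 0.7 scoop (np.float64(-0.631), np.float64(-0.221))
nut0 [ 0.666  0.186 -0.001] 0.45 scoop (np.float64(-0.451), np.float64(-0.012))
nut0 [0.479 0.166 0.003] 0.45 scoop (np.float64(-0.382), np.float64(-0.186))
nut0 [ 0.576 -0.175  0.003] 0.27 scoop (np.float64(-0.079), np.float64(-0.001))
scoop_lip [ 0.576 -0.178  0.001] 0.56 scoop (np.float64(-0.077), np.float64(-0.0))
scoop [ 0.55  -0.251 -0.002] 0.8 scoop (np.float64(0.001), np.float64(-0.006))
C dir -1.4133988748009942 start [0.49004356 0.03253027] dist 0.17799880540450153
```

```bash
python3 -c "
from h import *
p=np.array([.585,-.270,.073]);p[:2]-=.02*X;p[2]=.123
plan([.490,.033,.123],-1.413,9,p,-1.84)"
```

```text
-0.0274 0.0191 -0.0 -0.0474
-0.0283 0.0178 -0.0 -0.0474
-0.0291 0.0164 -0.0 -0.0474
-0.0299 0.0151 -0.0 -0.0474
-0.0305 0.0136 -0.0 -0.0474
-0.0312 0.0122 -0.0 -0.0474
-0.0317 0.0107 -0.0 -0.0474
-0.0322 0.0091 -0.0 -0.0474
-0.0326 0.0076 -0.0 -0.0474
```

Request:
move_arm(
  increments=[
    {"jaw": -0.66,"dx": -0.01,"dy": 0,"dz": -0.015,"twist": 0},
    {"jaw": -0.66,"dx": -0.01,"dy": 0,"dz": -0.035,"twist": 0},
    {"jaw": -0.66,"dx": -0.0275,"dy": 0.019,"dz": 0,"twist": -0.0475},
    {"jaw": -0.66,"dx": -0.0285,"dy": 0.018,"dz": 0,"twist": -0.0475},
    {"jaw": -0.66,"dx": -0.029,"dy": 0.0165,"dz": 0,"twist": -0.0475},
    {"jaw": -0.66,"dx": -0.03,"dy": 0.015,"dz": 0,"twist": -0.0475},
    {"jaw": -0.66,"dx": -0.0305,"dy": 0.0135,"dz": 0,"twist": -0.0475},
    {"jaw": -0.66,"dx": -0.031,"dy": 0.012,"dz": 0,"twist": -0.0475},
    {"jaw": -0.66,"dx": -0.0315,"dy": 0.0105,"dz": 0,"twist": -0.0475},
    {"jaw": -0.66,"dx": -0.032,"dy": 0.009,"dz": 0,"twist": -0.0475},
    {"jaw": -0.66,"dx": -0.0325,"dy": 0.0075,"dz": 0,"twist": -0.0475},
    {"jaw": -0.66,"dx": 0,"dy": 0,"dz": 0,"twist": 0},
  ],
)

```text
t: 7.67
eef_pos: [0.4892, 0.0372, 0.1237]
ee_rot: [-3.14, 0.001, -1.405]
force: [0.4, -0.9, 0.7]
width: 0.0149
gripper_force: 0.0
```

```bash
python3 -c "
from h import *
look('wrist',['nut0'])
plan([.490,.033,.073],-1.413,1)"
```

```text
7.6667 [0.489 0.037 0.124] -1.405 tool in scoop (np.float64(-0.261), np.float64(-0.142))
nut0 [ 0.496 -0.002  0.001] 0.7 scoop (np.float64(-0.225), np.float64(-0.125))
0.0016 0.0004 0.0505 0.0042
```

Request:
move_arm(
  increments=[
    {"jaw": -0.66,"dx": 0,"dy": 0,"dz": 0.03,"twist": 0},
    {"jaw": -0.66,"dx": 0,"dy": 0,"dz": 0.0205,"twist": 0},
    {"jaw": -0.66,"dx": 0.007,"dy": 0,"dz": 0,"twist": 0},
    {"jaw": -0.66,"dx": 0.009,"dy": 0,"dz": 0,"twist": 0},
    {"jaw": -0.66,"dx": 0.011,"dy": 0,"dz": 0,"twist": 0},
    {"jaw": -0.66,"dx": 0.015,"dy": 0,"dz": 0,"twist": 0},
    {"jaw": -0.66,"dx": 0.018,"dy": 0,"dz": 0,"twist": 0},
    {"jaw": -0.66,"dx": 0.02,"dy": 0,"dz": 0,"twist": 0},
    {"jaw": -0.66,"dx": 0.02,"dy": 0,"dz": 0,"twist": 0},
    {"jaw": -0.66,"dx": 0.02,"dy": 0,"dz": 0,"twist": 0},
    {"jaw": -0.66,"dx": 0.02,"dy": 0,"dz": 0,"twist": 0},
    {"jaw": -0.66,"dx": 0.019,"dy": 0,"dz": 0,"twist": 0},
  ],
)

```text
t: 8.77
eef_pos: [0.5161, -0.1266, 0.0743]
ee_rot: [-3.139, -0.0, -1.414]
force: [1.0, 1.0, -0.5]
width: 0.0146
gripper_force: 0.1
```

```bash
python3 -c "
from h import *
f=look('wrist',['nut0','scoop_lip'])"
```

```text
8.7667 [ 0.516 -0.127  0.074] -1.414 tool in scoop (np.float64(-0.11), np.float64(-0.072))
nut0 [ 0.521 -0.142  0.003] 0.96 scoop (np.float64(-0.097), np.float64(-0.063))
scoop_lip [ 0.579 -0.183 -0.005] 0.69 scoop (np.float64(-0.073), np.float64(0.004))
```

Request:
move_arm(
  increments=[
    {"jaw": -0.66,"dx": 0.013,"dy": -0.0013,"dz": 0.0005,"twist": 0.071},
    {"jaw": -0.66,"dx": 0.014,"dy": -0.0013,"dz": 0,"twist": 0.071},
    {"jaw": -0.66,"dx": 0.014,"dy": -0.0013,"dz": 0,"twist": 0.071},
    {"jaw": -0.66,"dx": 0.014,"dy": -0.0013,"dz": 0,"twist": 0.071},
    {"jaw": -0.66,"dx": 0.014,"dy": -0.0013,"dz": 0,"twist": 0.071},
    {"jaw": -0.66,"dx": 0.014,"dy": -0.0013,"dz": 0,"twist": 0.071},
    {"jaw": -0.66,"dx": 0.014,"dy": 0,"dz": 0,"twist": 0},
    {"jaw": -0.66,"dx": 0.013,"dy": 0,"dz": 0,"twist": 0},
    {"jaw": -0.66,"dx": 0.011,"dy": 0,"dz": 0,"twist": 0},
    {"jaw": -0.66,"dx": 0.008,"dy": 0,"dz": 0,"twist": 0},
    {"jaw": -0.66,"dx": 0.005,"dy": 0,"dz": 0,"twist": 0},
    {"jaw": -0.66,"dx": 0,"dy": 0,"dz": 0,"twist": 0},
  ],
)

```text
t: 9.92
eef_pos: [0.5076, -0.2565, 0.0723]
ee_rot: [-3.142, 0.0, -1.839]
force: [-0.0, 1.1, -0.1]
width: 0.015
gripper_force: 0.0
```

```bash
python3 -c "
from h import *
f=look('wrist',['nut0']);cv2.imwrite('pics/w4.png',f)
p=arm.get_state()['eef_pos'].copy();p[:2]-=.02*X;p[2]=.123
# nut A (.664,.185): yaw -1.4 start 40mm behind
u=np.array([np.cos(-1.4),np.sin(-1.4)]);g=np.array([.664,.185])-.042*u;print(g)
plan([*g,.15],-1.4,15,p)"
```

```text
9.9167 [ 0.508 -0.257  0.072] -1.839 tool in scoop (np.float64(0.017), np.float64(-0.045))
nut0 [ 0.579 -0.291  0.005] 0.63 scoop (np.float64(0.032), np.float64(0.033))
nut0 [ 0.503 -0.268  0.006] 0.63 scoop (np.float64(0.03), np.float64(-0.046))
[0.65686138 0.22638889]
-0.0323 -0.0011 -0.0018 -0.0292
-0.0322 -0.002 -0.0018 -0.0292
-0.0322 -0.003 -0.0018 -0.0292
-0.0321 -0.0039 -0.0018 -0.0292
-0.0319 -0.0048 -0.0018 -0.0292
-0.0318 -0.0058 -0.0018 -0.0292
-0.0316 -0.0067 -0.0018 -0.0292
-0.0314 -0.0076 -0.0018 -0.0292
-0.0312 -0.0085 -0.0018 -0.0292
-0.0309 -0.0094 -0.0018 -0.0292
-0.0306 -0.0103 -0.0018 -0.0292
-0.0303 -0.0112 -0.0018 -0.0292
-0.03 -0.0121 -0.0018 -0.0292
-0.0296 -0.013 -0.0018 -0.0292
-0.0292 -0.0138 -0.0018 -0.0292
```

View pics/w4.png

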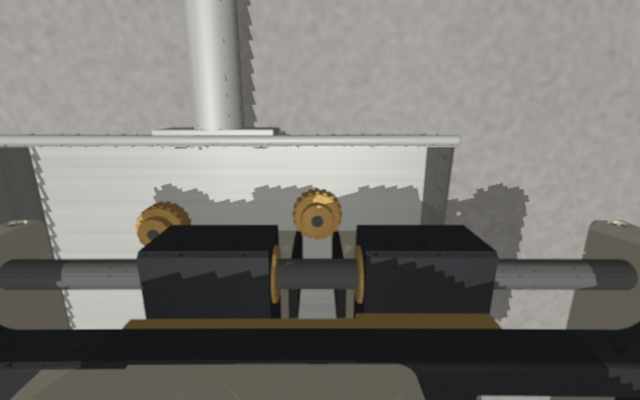

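The second nut is in, cradled at (318,213), with the first beside it at (163,222). Next is the nut near the RAM module.

Request:
move_arm(
  increments=[
    {"jaw": -0.66,"dx": -0.01,"dy": 0,"dz": -0.015,"twist": 0},
    {"jaw": -0.66,"dx": -0.01,"dy": 0,"dz": -0.038,"twist": 0},
    {"jaw": -0.66,"dx": -0.0323,"dy": -0.001,"dz": -0.008,"twist": -0.029},
    {"jaw": -0.66,"dx": -0.0322,"dy": -0.002,"dz": -0.008,"twist": -0.029},
    {"jaw": -0.66,"dx": -0.0322,"dy": -0.003,"dz": -0.008,"twist": -0.029},
    {"jaw": -0.66,"dx": -0.0321,"dy": -0.004,"dz": 0,"twist": -0.029},
    {"jaw": -0.66,"dx": -0.032,"dy": -0.005,"dz": 0,"twist": -0.029},
    {"jaw": -0.66,"dx": -0.032,"dy": -0.006,"dz": 0,"twist": -0.029},
    {"jaw": -0.66,"dx": -0.0315,"dy": -0.0065,"dz": 0,"twist": -0.029},
    {"jaw": -0.66,"dx": -0.0315,"dy": -0.0075,"dz": 0,"twist": -0.029},
    {"jaw": -0.66,"dx": -0.031,"dy": -0.0085,"dz": 0,"twist": -0.029},
    {"jaw": -0.66,"dx": -0.031,"dy": -0.0095,"dz": 0,"twist": -0.029},
  ],
)

```text
t: 11.02
eef_pos: [0.6094, 0.0745, 0.1492]
ee_rot: [3.141, -0.0, -1.546]
force: [0.4, -0.5, 0.7]
width: 0.015
gripper_force: 0.0
```

Request:
move_arm(
  increments=[
    {"jaw": -0.66,"dx": -0.0305,"dy": -0.0105,"dz": 0,"twist": -0.03},
    {"jaw": -0.66,"dx": -0.0305,"dy": -0.011,"dz": 0,"twist": -0.03},
    {"jaw": -0.66,"dx": -0.03,"dy": -0.012,"dz": 0,"twist": -0.03},
    {"jaw": -0.66,"dx": -0.0295,"dy": -0.013,"dz": 0,"twist": -0.03},
    {"jaw": -0.66,"dx": -0.029,"dy": -0.014,"dz": 0,"twist": -0.03},
    {"jaw": -0.66,"dx": 0,"dy": 0,"dz": 0,"twist": 0},
  ],
)

```text
t: 11.52
eef_pos: [0.6586, 0.2322, 0.1487]
ee_rot: [-3.14, 0.0, -1.392]
force: [0.1, -1.0, 0.2]
width: 0.0148
gripper_force: 0.0
```

```bash
python3 -c "
from h import *
f=look('wrist',['nut0','ram']);cv2.imwrite('pics/w5.png',f)
w=rect('wrist','ram',.008)
if w is not None: print(np.round(cv2.boxPoints(cv2.minAreaRect(w.astype(np.float32))),3).tolist())
"
```

```text
11.5167 [0.659 0.232 0.149] -1.392 tool in scoop (np.float64(-0.494), np.float64(-0.031))
nut0 [ 0.665  0.192 -0.003] 0.88 scoop (np.float64(-0.457), np.float64(-0.014))
nut0 [ 0.478  0.164 -0.004] 0.61 scoop (np.float64(-0.38), np.float64(-0.187))
ram [ 0.726  0.254 -0.001] 0.87 scoop (np.float64(-0.533), np.float64(0.028))
[[0.6940000057220459, 0.18799999356269836], [0.7279999852180481, 0.18000000715255737], [0.7450000047683716, 0.2549999952316284], [0.7110000252723694, 0.2630000114440918]]
```

View pics/w5.png

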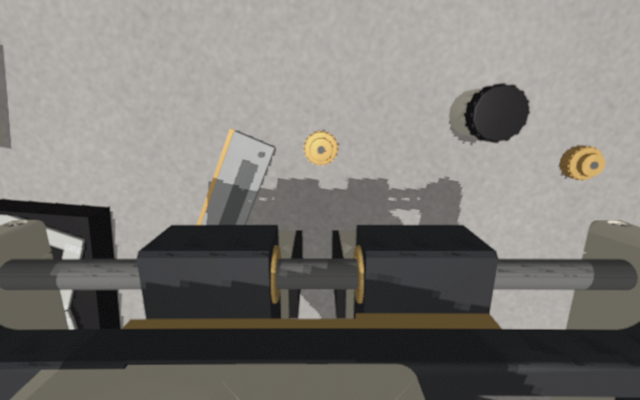

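The nut is at (321,148), and the RAM corner is at (233,130)–(273,148), close on the left. I'll narrow the finger gap and set the yaw to -1.75 so the fingers pass it.

Request:
move_arm(
  increments=[
    {"jaw": -0.82,"dx": 0.001,"dy": -0.0035,"dz": 0,"twist": 0.12},
    {"jaw": -0.82,"dx": 0.001,"dy": -0.0035,"dz": 0,"twist": 0.12},
    {"jaw": -0.82,"dx": 0.001,"dy": -0.0033,"dz": 0,"twist": 0.118},
    {"jaw": -0.82,"dx": 0,"dy": 0,"dz": 0.02,"twist": 0},
    {"jaw": -0.82,"dx": 0,"dy": 0,"dz": 0.02,"twist": 0},
  ],
)

```text
t: 12.13
eef_pos: [0.6686, 0.2231, 0.1106]
ee_rot: [-3.139, 0.002, -1.759]
force: [0.0, 0.1, 0.1]
width: 0.008
gripper_force: 0.0
```

```bash
python3 -c "
from h import *
f=look('wrist',['nut0']);cv2.imwrite('pics/w6.png',f)
w=rect('wrist','ram',.008)
if w is not None: print(np.round(cv2.boxPoints(cv2.minAreaRect(w.astype(np.float32))),3).tolist())
w=rect('wrist','nut0',.011)
if w is not None: print('nut',cv2.minEnclosingCircle(w.astype(np.float32)))
"
```

```text
12.1333 [0.669 0.223 0.111] -1.759 tool in scoop (np.float64(-0.488), np.float64(-0.019))
nut0 [ 0.665  0.191 -0.004] 0.92 scoop (np.float64(-0.456), np.float64(-0.013))
[[0.6930000185966492, 0.19200000166893005], [0.7269999980926514, 0.1860000044107437], [0.7310000061988831, 0.20999999344348907], [0.6970000267028809, 0.2160000056028366]]
nut ((0.484422504901886, 0.16638033092021942), 0.013158370740711689)
```

View pics/w6.png

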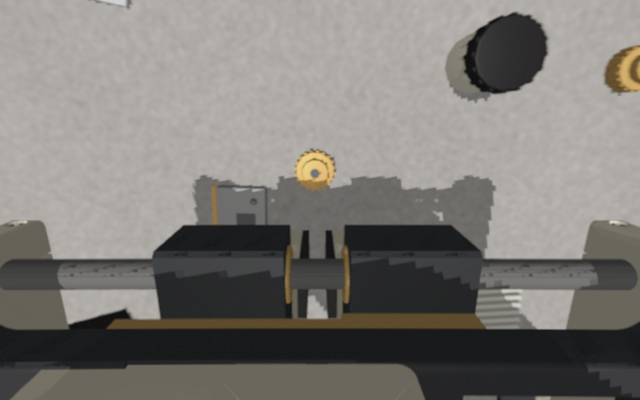

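The nut is at (316,170), and the RAM end is to its left at (215–267,187). It should clear by a few mm. I'll shift slightly right, descend and push.

Request:
move_arm(
  increments=[
    {"jaw": -0.82,"dx": -0.003,"dy": 0.002,"dz": 0.01,"twist": 0},
    {"jaw": -0.82,"dx": 0,"dy": 0,"dz": 0.018,"twist": 0},
    {"jaw": -0.82,"dx": 0,"dy": 0,"dz": 0.01,"twist": 0},
    {"jaw": -0.82,"dx": 0,"dy": 0,"dz": 0,"twist": 0},
    {"jaw": -0.82,"dx": 0.007,"dy": 0,"dz": 0,"twist": 0},
    {"jaw": -0.82,"dx": 0.007,"dy": 0,"dz": 0,"twist": 0},
    {"jaw": -0.82,"dx": 0.007,"dy": 0,"dz": 0,"twist": 0},
    {"jaw": -0.82,"dx": 0.008,"dy": 0,"dz": 0,"twist": 0},
    {"jaw": -0.82,"dx": 0.01,"dy": 0,"dz": 0,"twist": 0},
    {"jaw": -0.82,"dx": 0.01,"dy": 0,"dz": 0,"twist": 0},
    {"jaw": -0.82,"dx": 0.01,"dy": 0,"dz": 0,"twist": 0},
    {"jaw": -0.82,"dx": 0.008,"dy": 0,"dz": 0,"twist": 0},
  ],
)

```text
t: 13.33
eef_pos: [0.6539, 0.1599, 0.0714]
ee_rot: [-3.142, 0.0, -1.757]
force: [-0.7, 0.5, 0.6]
width: 0.0078
gripper_force: 0.2
```

```bash
python3 -c "
from h import *
f=look('wrist',['nut0']);cv2.imwrite('pics/w7.png',f)
for d in arm.silhouettes('wrist','nut0'): print(d['score'],np.argwhere(d['pixels']).mean(0)[::-1])
look('top',['ram'])
"
```

```text
13.3333 [0.654 0.16  0.071] -1.757 tool in scoop (np.float64(-0.423), np.float64(-0.016))
nut0 [ 0.654  0.14  -0.002] 0.89 scoop (np.float64(-0.404), np.float64(-0.011))
0.57 [316.42482975 209.72393924]
0.4 [637.2        201.38095238]
13.4833 [0.654 0.16  0.071] -1.757 tool in scoop (np.float64(-0.424), np.float64(-0.016))
```

Request:
move_arm(
  increments=[
    {"jaw": -0.72,"dx": 0.01,"dy": -0.0004,"dz": -0.001,"twist": 0.02},
    {"jaw": -0.72,"dx": 0.014,"dy": -0.0004,"dz": 0,"twist": 0.02},
    {"jaw": -0.72,"dx": 0.018,"dy": -0.0004,"dz": 0,"twist": 0.02},
    {"jaw": -0.72,"dx": 0.021,"dy": 0,"dz": 0,"twist": 0},
    {"jaw": -0.72,"dx": 0.022,"dy": 0,"dz": 0,"twist": 0},
    {"jaw": -0.72,"dx": 0.022,"dy": 0,"dz": 0,"twist": 0},
    {"jaw": -0.72,"dx": 0.022,"dy": 0,"dz": 0,"twist": 0},
    {"jaw": -0.72,"dx": 0.022,"dy": 0,"dz": 0,"twist": 0},
    {"jaw": -0.72,"dx": 0.022,"dy": 0,"dz": 0,"twist": 0},
    {"jaw": -0.72,"dx": 0.022,"dy": 0,"dz": 0,"twist": 0},
    {"jaw": -0.72,"dx": 0.02,"dy": 0,"dz": 0,"twist": 0},
    {"jaw": -0.72,"dx": 0.018,"dy": 0,"dz": 0,"twist": 0},
  ],
)

```text
t: 14.58
eef_pos: [0.5987, -0.0678, 0.0722]
ee_rot: [3.141, -0.0, -1.819]
force: [0.4, 1.0, 0.1]
width: 0.0124
gripper_force: 0.1
```

```bash
python3 -c "
from h import *
f=look('wrist',['nut0','scoop_lip'])
for d in arm.silhouettes('wrist','nut0'): print(d['score'],np.argwhere(d['pixels']).mean(0)[::-1])
"
```

```text
14.5833 [ 0.599 -0.068  0.072] -1.819 tool in scoop (np.float64(-0.189), np.float64(-0.008))
nut0 [ 0.597 -0.087 -0.003] 0.86 scoop (np.float64(-0.17), np.float64(-0.005))
scoop_lip [ 0.577 -0.177 -0.003] 0.9 scoop (np.float64(-0.078), np.float64(0.0))
0.85 [316.39545202 211.10981697]
```

Request:
move_arm(
  increments=[
    {"jaw": -0.72,"dx": 0.012,"dy": 0,"dz": -0.001,"twist": 0.02},
    {"jaw": -0.72,"dx": 0.016,"dy": 0,"dz": 0,"twist": 0},
    {"jaw": -0.72,"dx": 0.017,"dy": 0,"dz": 0,"twist": 0},
    {"jaw": -0.72,"dx": 0.017,"dy": 0,"dz": 0,"twist": 0},
    {"jaw": -0.72,"dx": 0.017,"dy": 0,"dz": 0,"twist": 0},
    {"jaw": -0.72,"dx": 0.017,"dy": 0,"dz": 0,"twist": 0},
    {"jaw": -0.72,"dx": 0.017,"dy": 0,"dz": 0,"twist": 0},
    {"jaw": -0.72,"dx": 0.017,"dy": 0,"dz": 0,"twist": 0},
    {"jaw": -0.72,"dx": 0.017,"dy": 0,"dz": 0,"twist": 0},
    {"jaw": -0.72,"dx": 0.013,"dy": 0,"dz": 0,"twist": 0},
    {"jaw": -0.72,"dx": 0.009,"dy": 0,"dz": 0,"twist": 0},
    {"jaw": -0.72,"dx": 0.005,"dy": 0,"dz": 0,"twist": 0},
  ],
)

```text
t: 15.78
eef_pos: [0.5544, -0.2341, 0.0731]
ee_rot: [3.142, 0.0, -1.837]
force: [-0.7, 1.4, -0.1]
width: 0.0119
gripper_force: 0.2
```

```bash
python3 -c "
from h import *
f=look('wrist',['nut0'])
p=arm.get_state()['eef_pos'].copy();y=arm.get_state()['ee_rot'][2];p[:2]-=.02*X;p[2]=.15
n=np.array([.479,.165]);g=wo(-.07,-.045);u=(g-n)/np.linalg.norm(g-n);a=np.arctan2(u[1],u[0]);print(a,np.linalg.norm(g-n))
s=n-.042*u;print(s);plan([*s,.15],a,13,p,y)"
```

```text
15.7833 [ 0.554 -0.234  0.073] -1.837 tool in scoop (np.float64(-0.017), np.float64(-0.006))
nut0 [ 0.503 -0.272  0.008] 0.89 scoop (np.float64(0.034), np.float64(-0.046))
nut0 [ 0.551 -0.25   0.002] 0.88 scoop (np.float64(-0.001), np.float64(-0.006))
nut0 [ 0.58  -0.29   0.005] 0.65 scoop (np.float64(0.03), np.float64(0.033))
-1.4167765683026416 0.3415465475093883
[0.47255672 0.20650282]
-0.0295 0.015 -0.0 -0.0323
-0.0299 0.014 -0.0 -0.0323
-0.0304 0.0131 -0.0 -0.0323
-0.0308 0.0121 -0.0 -0.0323
-0.0312 0.0111 -0.0 -0.0323
-0.0315 0.0101 -0.0 -0.0323
-0.0318 0.009 -0.0 -0.0323
-0.0321 0.008 -0.0 -0.0323
-0.0323 0.007 -0.0 -0.0323
-0.0325 0.0059 -0.0 -0.0323
-0.0327 0.0049 -0.0 -0.0323
-0.0328 0.0038 -0.0 -0.0323
-0.033 0.0027 -0.0 -0.0323
```

Request:
move_arm(
  increments=[
    {"jaw": -0.68,"dx": -0.01,"dy": 0,"dz": -0.015,"twist": 0},
    {"jaw": -0.68,"dx": -0.01,"dy": 0,"dz": -0.038,"twist": 0},
    {"jaw": -0.68,"dx": -0.0295,"dy": 0.015,"dz": -0.008,"twist": -0.0325},
    {"jaw": -0.68,"dx": -0.03,"dy": 0.014,"dz": -0.008,"twist": -0.0325},
    {"jaw": -0.68,"dx": -0.0305,"dy": 0.013,"dz": -0.008,"twist": -0.0325},
    {"jaw": -0.68,"dx": -0.031,"dy": 0.012,"dz": 0,"twist": -0.0325},
    {"jaw": -0.68,"dx": -0.031,"dy": 0.011,"dz": 0,"twist": -0.0325},
    {"jaw": -0.68,"dx": -0.0315,"dy": 0.01,"dz": 0,"twist": -0.0325},
    {"jaw": -0.68,"dx": -0.032,"dy": 0.009,"dz": 0,"twist": -0.0325},
    {"jaw": -0.68,"dx": -0.032,"dy": 0.008,"dz": 0,"twist": -0.0325},
    {"jaw": -0.68,"dx": -0.0325,"dy": 0.007,"dz": 0,"twist": -0.0325},
    {"jaw": -0.68,"dx": -0.0325,"dy": 0.006,"dz": 0,"twist": -0.0325},
  ],
)

```text
t: 16.88
eef_pos: [0.4919, 0.1125, 0.1504]
ee_rot: [-3.141, 0.0, -1.509]
force: [0.5, -0.2, 0.1]
width: 0.0138
gripper_force: 0.0
```

Request:
move_arm(
  increments=[
    {"jaw": -0.68,"dx": -0.0325,"dy": 0.005,"dz": 0,"twist": -0.0325},
    {"jaw": -0.68,"dx": -0.033,"dy": 0.004,"dz": 0,"twist": -0.0325},
    {"jaw": -0.68,"dx": -0.033,"dy": 0.0025,"dz": 0,"twist": -0.0325},
    {"jaw": -0.68,"dx": 0,"dy": 0,"dz": 0,"twist": 0},
  ],
)

```text
t: 17.22
eef_pos: [0.4717, 0.2127, 0.1507]
ee_rot: [-3.139, 0.001, -1.407]
force: [0.8, -0.4, 1.2]
width: 0.0142
gripper_force: 0.0
```

```bash
python3 -c "
from h import *
look('wrist',['nut0'])
p=arm.get_state()['eef_pos']
n=arm.pinpoint('wrist','nut0');n=min((np.array(d['position'])[:2] for d in n),key=lambda q:np.hypot(*(q-[.479,.165])))
g=wo(-.08,-.06);u=(g-n)/np.linalg.norm(g-n);a=np.arctan2(u[1],u[0]);print(a,np.linalg.norm(g-n))
s=n-.040*u;print(s);plan([*s,.073],a,1)"
```

```text
17.2167 [0.472 0.213 0.151] -1.407 tool in scoop (np.float64(-0.425), np.float64(-0.206))
nut0 [ 0.477  0.166 -0.002] 0.93 scoop (np.float64(-0.381), np.float64(-0.188))
-1.4391191651911088 0.3276873528280938
[0.47134812 0.20565372]
0.0024 0.0005 0.077 0.027
```

Request:
move_arm(
  increments=[
    {"jaw": -0.68,"dx": 0,"dy": 0.0005,"dz": 0.04,"twist": 0.03},
    {"jaw": -0.68,"dx": 0,"dy": 0,"dz": 0.037,"twist": 0},
    {"jaw": -0.68,"dx": 0.004,"dy": 0,"dz": 0,"twist": 0},
    {"jaw": -0.68,"dx": 0.01,"dy": 0,"dz": 0,"twist": 0},
    {"jaw": -0.68,"dx": 0.01,"dy": 0,"dz": 0,"twist": 0},
    {"jaw": -0.68,"dx": 0.01,"dy": 0,"dz": 0,"twist": 0},
    {"jaw": -0.68,"dx": 0.013,"dy": 0,"dz": 0,"twist": 0},
    {"jaw": -0.68,"dx": 0.016,"dy": 0,"dz": 0,"twist": 0},
    {"jaw": -0.68,"dx": 0.02,"dy": 0,"dz": 0,"twist": 0},
    {"jaw": -0.68,"dx": 0.02,"dy": 0,"dz": 0,"twist": 0},
    {"jaw": -0.68,"dx": 0.02,"dy": 0,"dz": 0,"twist": 0},
    {"jaw": -0.68,"dx": 0.018,"dy": 0,"dz": 0,"twist": 0},
  ],
)

```text
t: 18.37
eef_pos: [0.4901, 0.0656, 0.0748]
ee_rot: [-3.139, 0.001, -1.444]
force: [1.0, 2.0, 1.0]
width: 0.0139
gripper_force: 0.3
```

```bash
python3 -c "
from h import *
look('wrist',['nut0'])
for d in arm.silhouettes('wrist','nut0'): print(d['score'],np.argwhere(d['pixels']).mean(0)[::-1])"
```

```text
18.3667 [0.49  0.066 0.075] -1.444 tool in scoop (np.float64(-0.288), np.float64(-0.149))
nut0 [ 0.494  0.045 -0.002] 0.86 scoop (np.float64(-0.27), np.float64(-0.14))
0.65 [316.8029819  211.41799787]
```

Request:
move_arm(
  increments=[
    {"jaw": -0.68,"dx": 0.014,"dy": 0,"dz": 0.001,"twist": 0},
    {"jaw": -0.68,"dx": 0.018,"dy": 0,"dz": 0,"twist": 0},
    {"jaw": -0.68,"dx": 0.02,"dy": 0,"dz": 0,"twist": 0},
    {"jaw": -0.68,"dx": 0.02,"dy": 0,"dz": 0,"twist": 0},
    {"jaw": -0.68,"dx": 0.02,"dy": 0,"dz": 0,"twist": 0},
    {"jaw": -0.68,"dx": 0.02,"dy": 0,"dz": 0,"twist": 0},
    {"jaw": -0.68,"dx": 0.02,"dy": 0,"dz": 0,"twist": 0},
    {"jaw": -0.68,"dx": 0.02,"dy": 0,"dz": 0,"twist": 0},
    {"jaw": -0.68,"dx": 0.018,"dy": 0,"dz": 0,"twist": 0},
    {"jaw": -0.68,"dx": 0.015,"dy": 0,"dz": 0,"twist": 0},
  ],
)

```text
t: 19.35
eef_pos: [0.5135, -0.1172, 0.0732]
ee_rot: [-3.14, -0.0, -1.444]
force: [-0.0, 0.2, 0.8]
width: 0.0139
gripper_force: 0.5
```

```bash
python3 -c "
from h import *
look('wrist',['nut0','scoop_lip'])
for d in arm.silhouettes('wrist','nut0'): print(d['score'],np.argwhere(d['pixels']).mean(0)[::-1])"
```

```text
19.35 [ 0.513 -0.117  0.073] -1.444 tool in scoop (np.float64(-0.119), np.float64(-0.077))
nut0 [ 0.517 -0.14  -0.003] 0.79 scoop (np.float64(-0.098), np.float64(-0.068))
scoop_lip [ 0.575 -0.184 -0.003] 0.69 scoop (np.float64(-0.07), np.float64(0.0))
0.8 [316.60468833 212.48694726]
```

Request:
move_arm(
  increments=[
    {"jaw": -0.68,"dx": 0.013,"dy": -0.0013,"dz": 0,"twist": 0.067},
    {"jaw": -0.68,"dx": 0.014,"dy": -0.0013,"dz": 0,"twist": 0.067},
    {"jaw": -0.68,"dx": 0.014,"dy": -0.0013,"dz": 0,"twist": 0.067},
    {"jaw": -0.68,"dx": 0.014,"dy": -0.0013,"dz": 0,"twist": 0.067},
    {"jaw": -0.68,"dx": 0.014,"dy": -0.0013,"dz": 0,"twist": 0.067},
    {"jaw": -0.68,"dx": 0.014,"dy": -0.0013,"dz": 0,"twist": 0.066},
    {"jaw": -0.68,"dx": 0.009,"dy": 0,"dz": 0,"twist": 0},
    {"jaw": -0.68,"dx": 0.004,"dy": 0,"dz": 0,"twist": 0},
    {"jaw": -0.68,"dx": 0,"dy": 0,"dz": 0,"twist": 0},
    {"jaw": -0.68,"dx": -0.01,"dy": 0,"dz": 0,"twist": 0},
    {"jaw": -0.68,"dx": -0.015,"dy": 0,"dz": -0.03,"twist": 0},
    {"jaw": -0.68,"dx": -0.02,"dy": 0,"dz": -0.035,"twist": 0},
  ],
)

```text
t: 20.55
eef_pos: [0.5239, -0.1671, 0.1354]
ee_rot: [3.135, -0.002, -1.845]
force: [1.7, 0.3, -0.5]
width: 0.0137
gripper_force: 0.0
```

Request:
move_arm(
  increments=[
    {"jaw": -0.68,"dx": -0.03,"dy": 0,"dz": -0.03,"twist": 0},
    {"jaw": -0.68,"dx": -0.035,"dy": 0,"dz": -0.03,"twist": 0},
    {"jaw": -0.68,"dx": -0.035,"dy": 0,"dz": -0.03,"twist": 0},
    {"jaw": -0.68,"dx": 0,"dy": 0,"dz": 0,"twist": 0},
  ],
)

```text
t: 20.88
eef_pos: [0.5549, -0.0736, 0.2271]
ee_rot: [-3.132, 0.003, -1.839]
force: [1.1, -0.4, -0.3]
width: 0.0138
gripper_force: 0.0
```

```bash
python3 -c "
from h import *
f=look('wrist',['nut0','scoop_lip']);cv2.imwrite('pics/w8.png',f);look('top',['scoop','jar','ram'])
print(arm.get_state()['force'])"
```

```text
20.8833 [ 0.555 -0.074  0.227] -1.839 tool in scoop (np.float64(-0.172), np.float64(-0.049))
scoop_lip [ 0.577 -0.18  -0.005] 0.75 scoop (np.float64(-0.075), np.float64(0.001))
21.0333 [ 0.551 -0.077  0.221] -1.842 tool in scoop (np.float64(-0.167), np.float64(-0.052))
scoop [ 0.552 -0.256 -0.001] 0.81 scoop (np.float64(0.005), np.float64(-0.003))
ram [ 0.727  0.256 -0.003] 0.79 scoop (np.float64(-0.535), np.float64(0.028))
[ 0.04391354 -0.17808577 -0.53536507]
```

View pics/w8.png

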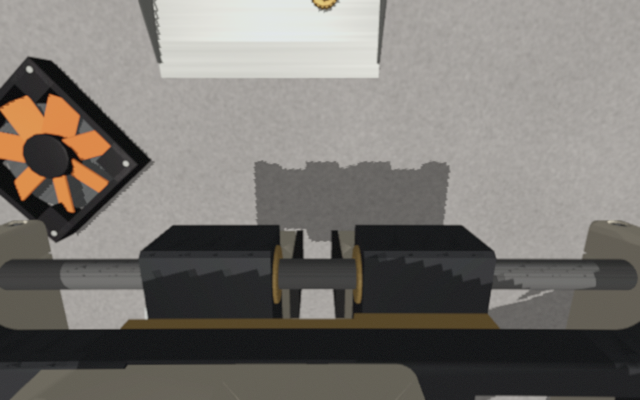

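The last nut shows at (325,3) and the ramp's top edge at row 42. I'm too far back to see the others, so I'll move forward, high up, to check all four.

Request:
move_arm(
  increments=[
    {"jaw": -0.68,"dx": 0.03,"dy": -0.012,"dz": 0,"twist": 0},
    {"jaw": -0.68,"dx": 0.03,"dy": -0.012,"dz": 0,"twist": 0},
    {"jaw": -0.68,"dx": 0.02,"dy": -0.012,"dz": 0,"twist": 0},
    {"jaw": -0.68,"dx": 0.01,"dy": -0.01,"dz": 0,"twist": 0},
    {"jaw": -0.68,"dx": 0,"dy": 0,"dz": 0,"twist": 0},
    {"jaw": -0.68,"dx": 0,"dy": 0,"dz": 0,"twist": 0},
  ],
)

```text
t: 21.73
eef_pos: [0.5705, -0.1789, 0.2198]
ee_rot: [3.14, -0.0, -1.847]
force: [0.3, 0.4, 0.0]
width: 0.0142
gripper_force: 0.0
```

```bash
python3 -c "
from h import *
f=look('wrist',['nut0','scoop_lip']);cv2.imwrite('pics/w9.png',f)"
```

```text
21.7333 [ 0.57  -0.179  0.22 ] -1.847 tool in scoop (np.float64(-0.074), np.float64(-0.006))
nut0 [ 0.504 -0.271  0.007] 0.76 scoop (np.float64(0.033), np.float64(-0.045))
nut0 [ 0.51  -0.234 -0.001] 0.67 scoop (np.float64(-0.005), np.float64(-0.05))
nut0 [ 0.551 -0.253  0.001] 0.56 scoop (np.float64(0.002), np.float64(-0.005))
scoop_lip [ 0.579 -0.182 -0.003] 0.59 scoop (np.float64(-0.074), np.float64(0.003))
```

View pics/w9.png

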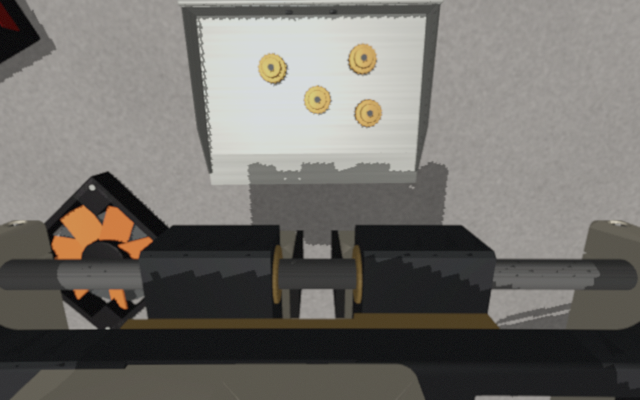

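All four nuts stand on the scoop floor at (272,68), (362,58), (317,99) and (368,112). That is well behind the ramp's top edge at row 153, and the arm is clear of everything.

```bash
python3 -c "
from station import arm
print(arm.job_done())"
```

```text
the job is handed in; nothing more can be done
None
```

All four thumb nuts are upright on the scoop's flat floor, at least 35 mm behind the ramp's top edge; I saw no movement of the scoop beyond measurement error and handed the job in at about 22 s, with no verdict returned.

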